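# Balance an unevenly packed chopstick box on a footed tray

### The job

Carry the chopstick box upright to the light footed tray under the rack's overhead slats and leave it lying lengthwise flat on the tray's floor, placed so that the tray stands level by itself on its narrow foot. The box is packed unevenly, so feel where its weight lies and bring that over the foot; the tray must not tip over at any time nor be moved from its place, and nothing else may be disturbed.

Things in the scene. Friction and masses are not known exactly. Their poses are not given: they have to be found in the camera images.
- box: Closed bamboo chopstick box, 70 (own x) x 210 (own y, its long way) x 50 mm tall, about 0.4 kg. Origin: middle of its underside. The content is packed unevenly and does not shift: the centre of weight lies anywhere up to 60 mm to either side of the middle along y (centred in x). Nothing visible shows where; the moment at the wrist when the box hangs from its rib does.
- box_grip (a point): Middle of the wooden grip rib standing on the middle of the box's lid, 76 mm above the box's underside; axes as the box. The rib is 16 mm thick along y, 40 long along x, 42 tall (50 to 92 above the underside). Pinch it across the 16 mm; the pinch may lean about the box's y axis.
- tray: Very light loose bamboo tray, about 0.1 kg, on one narrow central foot. Top 105 (own x) x 360 mm (own y), inside the rim 93 x 348; rim 10 high. Origin: middle of the foot's underside, which stands on the rack's bed. The foot is 84 along x but only 30 along y, 60 tall: a box whose weight acts more than about 15 mm from the middle along y tips the tray.
- tray_in (a point): Middle of the tray's floor surface, 66 mm above the foot's underside and right above the foot; axes as the tray.
- rack: Fixed slatted bamboo rack carrying the tray. Origin at counter level under its middle; its open front faces own -x (towards the robot). Bed 200 (x) x 460 mm (y), top 30 above the counter; 24 mm square posts at the two rear corners (x +85, y +-215), 365 tall.
- rack_slats (a point): Middle of the underside of the rack's front overhead slat, 13 mm behind the rack's origin (own +x), 335 above the counter; axes as the rack. This slat and a second one 42 mm behind it run along y for 450 mm, each 26 wide, 12 thick, on arms at y +-215. They hang over the tray's middle: an upright gripper does not fit there, one leaning back towards the front by 25 to 40 degrees does.
- block: Fixed round wooden chopping block, 300 mm across, 50 thick, on the counter; the box and three bystanders stand on it. Origin: middle of its underside.
- tumbler_a: Bystander, loose: clear glass tumbler, 66 across the rim, 90 tall, close beyond the box (mm). Origin: middle of its underside.
- tumbler_b: Bystander, loose: clear glass tumbler, 66 across the rim, 90 tall, on the counter in front of the rack (mm). Origin: middle of its underside.
- cup_a: Bystander, loose: small tea cup, 66 across, 45 tall, on the robot's side of the box (mm). Origin: middle of its underside.
- cup_b: Bystander, loose: small tea cup, 66 across, 45 tall, close beyond the box (mm). Origin: middle of its underside.
- salt: Bystander, loose: little porcelain salt pot, 38 across, 45 tall, on the front strip of the rack's bed, before the tray (mm). Origin: middle of its underside.
Things that resemble listed ones, but are neither listed nor needed, are in the scene too. What is shaped like the box but red is not meant.

How it is judged (in metres and radians):
At the end, for the whole second after the job is handed in: The box lies flat on the tray's floor (within 6 mm in height), lengthwise (within 11 degrees), inside the rim, released and at rest; the tray stands on its foot, level within 2.3 degrees, at most 40 mm from where it began (x of box in the frame of tray between -0.02 and 0.02 m and y of box in the frame of tray between -0.09 and 0.09 m and z of box in the frame of tray between 0.06 and 0.072 m and angle between the y axis of box and the y axis of tray, either way round below 0.2 rad and angle between tray's own z axis and vertical below 0.04 rad and angle between box's own z axis and vertical below 0.06 rad and distance of tray from where it was at the start of the episode below 0.04 m and linear speed of each of box, tray below 0.01 m/s and angular speed of tray below 0.05 rad/s); the robot touches nothing.
It fails at once if the tray tips over (leans more than 14 degrees) (angle between tray's own z axis and vertical above 0.25 rad).
It fails at once if the box is tipped more than 35 degrees (angle between box's own z axis and vertical above 0.6 rad).
It fails at once if a bystander is moved more than 30 mm or tipped (distance of any of tumbler_a, tumbler_b, cup_a, cup_b, salt from where it was at the start of the episode above 0.03 m or angle between any of tumbler_a, tumbler_b, cup_a, cup_b, salt's own z axis and vertical above 0.25 rad).
It also fails if it takes over 61 s, if anything falls off the work surface, if the arm or the gripper's body presses on something with over 40 N, if the wrist force passes 120 N, or if a joint passes its speed limit or range.

### The arm

A 6-joint arm with a two-finger parallel gripper is mounted at the origin on the work surface. World frame = base frame: x ahead of the robot, y to its left, z up, the work surface at z = 0. Lengths are in mm, angles in rad, forces in N, time in s.
With the tool pointing down it reaches from about 300 to 775 mm from the base axis. Payload 14.6 kg.
Tool frame: the origin (TCP) lies between the finger pads; the fingertips stand 19 mm ahead of it and the grasp point (between the pads) is the TCP; z points along the fingers, y is the line along which they close (so a half turn about z gives the same grasp; the last joint's range is limited). The gripper opens to 94 mm and grips with 3 to 60 N. Pads are 16 mm wide; open, the fingers measure 119 mm over their backs; the gripper's body (75 mm by 177 mm) begins 78 mm behind the grasp point.
Start: joints at [-1.412, 0.3, 1.521, -0, 1.321, -0.067], TCP at [123.131, -536.03, 224.446] pointing down, gripper open.
Joint ranges: [-3.03, 3.03], [-0.79, 2.21], [0.23, 2.52], [-1.04, 4.18], [0, 3.07], [-2.55, 2.55]. Speed limits (rad/s): [2.22, 2.22, 2.57, 3.14, 3.14, 3.14].

### API

Orientations are given as [roll, pitch, yaw] about the fixed x, y, z axes, in that order (R = Rz(yaw) Ry(pitch) Rx(roll)).
In Python, from cell import monitor, imaging, job, find_in, trace gives the robot as it stands. The module is installed in compiled form; this text tells all that it offers.
- The arm moves only by the tool arm_command, never from a script. Its argument "steps" is a list of rows, each a list of 5 numbers: the opening, from 0 (shut) to 1 (fully open), then the shift along the tool's x, y, z in mm, then the turn about the tool's z in degrees. In form: [[gripper, dx, dy, dz, turn], ...]. A call has 1 to 20 rows; each row is the pose to reach, as a shift and turn from the pose commanded when the call began, along the tool's axes at that moment; what a row does not reach only later rows make up. A row lasts 1/8 s, in which the tool goes at most 62.5 mm and 10.7 degrees, less where a joint would pass 70% of its speed; a pose out of reach is approached as far as the arm can. A call with a gripper value outside its range is refused whole. The fingers move at their own pace and stop on an object; "force" is the grip in N (left out, the last holds). Time passes only in rows, so rows that repeat a pose let the fingers close. It gives the time, the measured TCP pose, the force, the opening and the grip force at its end, in the units of the state.
- monitor.read_state(): the state, without advancing time (a new reading comes with each control period).
- imaging.camera(name): name is "side" or "top"; returns a dict with "img" (400x640x3 uint8, red, green, blue), "mtx" (3x3 intrinsics, pixels), "D" ([k1, k2, p1, p2, k3] as OpenCV has them; the pictures are not rectified), "view" (4x4, takes a point from world to camera coordinates). Camera axes: x right, y down, z forward; pixel columns grow to the right and rows downward; lengths in mm; the calibration is good to about 2 mm. A picture is of the moment at which its call begins. There is no depth.
- job.sign_off(): hands the job in; it is judged then, once.
Trained networks look in a picture, given as the dict that the camera call returned (one of the last four; its "shot" number tells which), for a name from the list of things; names that differ only in an ending like _2 or _b are one class to them, and where a whole thing is asked for, a point or a joint stands for the part that bears it (a point fixed in the world has none). Each returns a list of dicts, best first, with "p" (0 to 1); they miss things now and then, are a little off and sometimes report something else, mostly with a low value. They report only what shows in the picture. A call takes as long as a camera call. They do not tell look-alikes from the thing itself.
- find_in(picture, target): "rect" ([centre column, centre row, width, height] in pixels, round what is visible of it).
- trace(picture, target): "region" (400x640 bool, what is visible of it) and "rect" ([centre column, centre row, width, height] in pixels, round what is visible of it).
The state is a dict: "clock": time; "joints": joint angles; "qd": joint speeds; "effort": joint torques, N m; "eef_pos": TCP position; "eef_rot": TCP orientation; "wrist_force": force on the tool from outside, world axes, zero at the start; "moment": the same for the moment, N m; "finger_gap": finger opening in mm; "finger_force": force on a finger pad.
Only numpy, scipy, OpenCV 4.12 (cv2) and the standard library are available. Lean on these libraries where they do the work, as an engineer would, in place of code of your own. Each camera call takes 0.05 s, during which the arm holds its last target. There are 200 camera calls.

## Working session

There is one attempt and no reset: what is moved stays moved. The work goes in short steps, Python scripts to look and compute and a tool call to move; the robot and the scene stay as the last step left them, time stands still between calls to the robot, and variables do not carry over. Pictures are saved under pics/ and viewed, at most 10 in all, crops included, and the job is handed in when it is done.

Besides the shell and the picture viewer there is one more tool, called after ">>>" as name([rows], argument=value, ...), one row to a line, values as JSON. arm_command: Moves the arm, as the interface text tells. Its arguments: {"type":"object","properties":{"steps":{"type":"array","items":{"type":"array","items":{"type":"number"}}},"force":{"type":"number"}},"required":["steps"]}

```bash
mkdir -p pics; cat > h.py <<'E'
import numpy as np, cv2
from scipy.spatial.transform import Rotation as R
from cell import monitor, imaging, job, find_in, trace
def ray(c,uv):
    p=cv2.undistortPoints(np.array([[uv]],float),np.array(c["mtx"]),np.array(c["D"],float))[0,0]
    V=np.array(c["view"]);Rm=V[:3,:3];o=-Rm.T@V[:3,3];return o,Rm.T@np.array([p[0],p[1],1.])
def onz(c,uv,z):
    o,d=ray(c,uv);return o+d*(z-o[2])/d[2]
def proj(c,P):
    V=np.array(c["view"]);P=np.atleast_2d(P).astype(float)
    return cv2.projectPoints(P,cv2.Rodrigues(V[:3,:3])[0],V[:3,3],np.array(c["mtx"]),np.array(c["D"],float))[0][:,0]
E
python3 - <<'E'
from h import *
s=monitor.read_state();print(s)
for n in("side","top"):
    c=imaging.camera(n);cv2.imwrite(f"pics/{n}0.png",c["img"][:,:,::-1]);np.savez(f"{n}0.npz",**{k:c[k] for k in("img","mtx","D","view")})
    print(n,np.array(c["view"]).round(2).tolist())
    for t in("box","box_grip","tray","rack","block","tumbler_a","cup_a","salt"):
        for f in trace(c,t)[:4]:
            print(t,round(f["p"],2),np.round(f["rect"]).tolist(),f["region"].sum())
E
```

```text
{'clock': 0.0, 'joints': array([-1.41163735e+00,  3.00463475e-01,  1.52158191e+00,  1.64340720e-06,
        1.32072120e+00, -6.65820170e-02]), 'qd': array([ 0.00013282,  0.00141482, -0.0008947 ,  0.00042222,  0.00024372,
       -0.00060455]), 'effort': array([-2.52076876e-03, -5.31807375e+01, -3.52737951e+01,  7.07219448e-02,
        2.43869046e-02, -5.68083078e-05]), 'eef_pos': array([ 123.07370347, -535.79977469,  223.89015588]), 'eef_rot': array([-3.14042142e+00, -7.96936374e-05,  2.25740540e-01]), 'wrist_force': array([-0.76942659,  0.08295381,  0.943045  ]), 'moment': array([-0.02695328,  0.00843411, -0.02546746]), 'finger_force': 0.0, 'finger_gap': 94.15990123233757}
side [[-0.96, -0.3, 0.0, 400.09], [-0.22, 0.72, -0.66, 236.8], [0.2, -0.63, -0.75, 979.48], [0.0, 0.0, 0.0, 1.0]]
box 0.87 [376.0, 378.0, 104.0, 44.0] 3993
box 0.81 [224.0, 312.0, 70.0, 97.0] 3692
box_grip 0.72 [221.0, 311.0, 65.0, 99.0] 3650
box_grip 0.58 [373.0, 378.0, 111.0, 44.0] 4011
tray 0.55 [311.0, 161.0, 43.0, 84.0] 2844
rack 0.93 [302.0, 131.0, 91.0, 202.0] 7023
block 0.61 [178.0, 321.0, 32.0, 35.0] 838
b
[... 335 characters left out ...]
10.0, 14.0] 139
top [[0.03, -1.0, 0.01, -25.38], [-1.0, -0.03, -0.06, 448.93], [0.06, -0.01, -1.0, 1165.37], [0.0, 0.0, 0.0, 1.0]]
box 0.93 [220.0, 146.0, 79.0, 28.0] 2193
box 0.56 [207.0, 272.0, 46.0, 77.0] 1997
box_grip 0.97 [205.0, 272.0, 48.0, 76.0] 2121
box_grip 0.78 [221.0, 149.0, 80.0, 26.0] 2146
tray 0.95 [410.0, 171.0, 129.0, 48.0] 3581
rack 0.9 [433.0, 152.0, 215.0, 119.0] 9381
block 0.95 [221.0, 155.0, 105.0, 101.0] 5153
tumbler_a 0.93 [238.0, 113.0, 28.0, 26.0] 526
tumbler_a 0.85 [392.0, 228.0, 26.0, 24.0] 481
tumbler_a 0.25 [432.0, 151.0, 214.0, 117.0] 9880
cup_a 0.64 [225.0, 176.0, 24.0, 22.0] 442
cup_a 0.59 [200.0, 118.0, 20.0, 22.0] 415
salt 0.48 [370.0, 202.0, 11.0, 9.0] 135
```

View pics/top0.png

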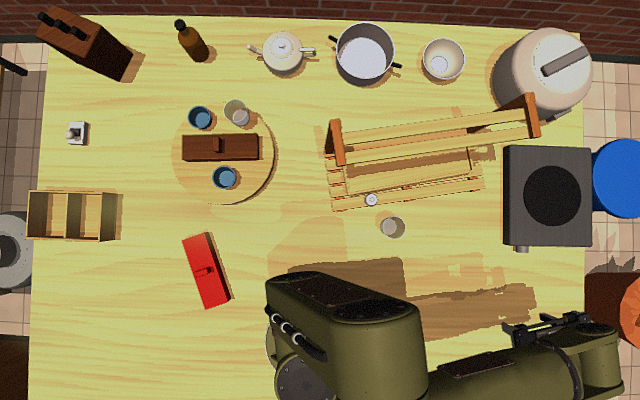

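View pics/side0.png

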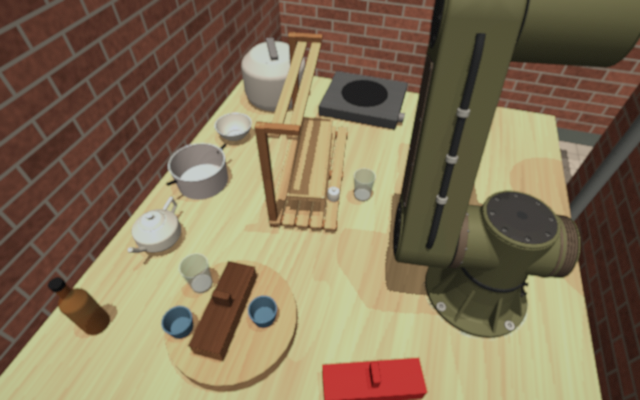

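Top view: the brown box is at (220,147) on the block, with cups at (200,118) and (225,177) and a tumbler at (237,112). The tray is under the slats near (412,172), the salt pot at (371,200) and tumbler_b at (392,227); the red look-alike is at (207,271). The side view shows the box at (224,310) and the tray at (310,160). Next I fit the poses.

```bash
cat > fit.py <<'E'
from h import *
from scipy.optimize import minimize
def bx(x0,x1,y0,y1,z0,z1): return np.array([[x,y,z] for x in(x0,x1) for y in(y0,y1) for z in(z0,z1)],float)
BOX=[bx(-35,35,-105,105,0,50),bx(-20,20,-8,8,50,92)]
TRAY=[bx(-52.5,52.5,-180,180,60,76),bx(-42,42,-15,15,0,60)]
SL=[bx(0,26,-225,225,335,347),bx(42,68,-225,225,335,347)]
RACK=[bx(-100,100,-230,230,15,30)]+SL+[bx(73,97,s*215-12,s*215+12,0,365) for s in(-1,1)]+[bx(0,97,s*215-12,s*215+12,335,365) for s in(-1,1)]
def sil(c,parts,x,y,z,a,S=1):
    m=np.zeros((400,640),np.uint8)
    for p in parts:
        P=p@R.from_euler('z',a).as_matrix().T+[x,y,z]
        cv2.fillConvexPoly(m,cv2.convexHull((proj(c,P)*16).round().astype(np.int32)),1,cv2.LINE_8,4)
    return m.astype(bool)
def fit(views,parts,z,p0,step=(15,15,.1)):
    def f(p):
        t=0
        for c,m,ig in views:
            s=sil(c,parts,p[0],p[1],z,p[2])&~ig;mm=m&~ig
            t+=1-(s&mm).sum()/(s|mm).sum()
        return t
    s=np.array([[0,0,0],[1,0,0],[0,1,0],[0,0,1]])*np.array(step)+p0-np.array(step)/3
    r=minimize(f,p0,method='Nelder-Mead',options=dict(initial_simplex=s,xatol=.05,fatol=1e-4,maxiter=300));return r.x,r.fun
E
python3 - <<'E'
from fit import *
C={n:imaging.camera(n) for n in("top","side")}
none=np.zeros((400,640),bool)
def best(n,t,near):
    L=[f for f in trace(C[n],t)];L.sort(key=lambda f:np.hypot(f["rect"][0]-near[0],f["rect"][1]-near[1]));return L[0]
def box_init(uv,z): return onz(C["top"],uv,z)[:2]
mt={n:best(n,"box",u)["region"] for n,u in(("top",(220,147)),("side",(224,312)))}
for vs in(("top",),("side",),("top","side")):
    print("box",vs,fit([(C[n],mt[n],none) for n in vs],BOX,50,[*box_init((220,147),100),0.]))
mr={n:best(n,"rack",u)["region"] for n,u in(("top",(433,152)),("side",(302,131)))}
mtr={n:best(n,"tray",u)["region"] for n,u in(("top",(410,171)),("side",(311,161)))}
# slat line from top/side: fit slats+posts with union of everything ignoring bed gaps
slm={}
rp=None
for vs in(("top",),("side",),("top","side")):
    r=fit([(C[n],mr[n]|mtr[n],none) for n in vs],RACK,0,[*box_init((410,175),20),-.13]);print("rack",vs,r);rp=r[0]
ig={n:cv2.dilate(sil(C[n],RACK[1:],rp[0],rp[1],0,rp[2]).astype(np.uint8),np.ones((3,3))).astype(bool) for n in C}
for vs in(("top",),("side",),("top","side")):
    print("tray",vs,fit([(C[n],mtr[n],ig[n]) for n in vs],TRAY,30,[*box_init((412,172),100),rp[2]]))
for t,u,z in(("tumbler_a",(237,112),140),("tumbler_b",(392,227),90),("cup_a",(225,177),95),("cup_b",(200,118),95),("salt",(371,200),75)):
    f=best("top",t,u);print(t,np.round(f["rect"]),onz(C["top"],f["rect"][:2],z).round())
f=best("top","block",(221,155));print("block",onz(C["top"],f["rect"][:2],50).round())
# overlay
im=[]
for n in C:
    a=C[n]["img"].copy()
    for k,m in enumerate((mt,mr,mtr)): 
        cs,_=cv2.findContours(m[n].astype(np.uint8),0,2);cv2.drawContours(a,cs,-1,[(0,255,0),(255,255,0),(255,0,255)][k],1)
    im.append(a)
a=np.hstack([im[0][90:260,150:560],cv2.resize(im[1][0:400,110:390],None,fx=1,fy=1)[:170+0] if 0 else np.zeros((170,1,3),np.uint8)])
cv2.imwrite("pics/ov.png",np.vstack([cv2.resize(a[:,:410],None,fx=1.7,fy=1.7),cv2.resize(im[1][60:400,100:390],None,fx=.9,fy=.9)[:310].copy() if 0 else np.zeros((1,697,3),np.uint8)])[:,:,::-1])
np.savez("m.npz",**{f"{k}_{n}":m[n] for k,m in(("box",mt),("rack",mr),("tray",mtr)) for n in C})
print(monitor.read_state()["clock"])
E
```

```text
box ('top',) (array([5.55228480e+02, 2.60287708e+02, 5.20787976e-02]), np.float64(0.04045454545454541))
box ('side',) (array([5.56725638e+02, 2.59681476e+02, 7.03407782e-02]), np.float64(0.05368421052631578))
box ('top', 'side') (array([5.55310152e+02, 2.59926181e+02, 4.45851284e-02]), np.float64(0.09834576646860371))
rack ('top',) (array([ 5.19858970e+02, -2.70947411e+02,  1.76723422e-01]), np.float64(0.07823994499828124))
rack ('side',) (array([ 5.21507879e+02, -2.75319602e+02,  1.82049172e-01]), np.float64(0.15926702525298564))
rack ('top', 'side') (array([ 5.19967411e+02, -2.73367088e+02,  1.78859012e-01]), np.float64(0.2457243971263493))
tray ('top',) (array([ 5.20315055e+02, -2.62333494e+02,  2.13090985e-01]), np.float64(0.012880562060889944))
tray ('side',) (array([ 5.20886577e+02, -2.65051589e+02,  2.42110800e-01]), np.float64(0.045849253212921104))
tray ('top', 'side') (array([ 5.20379851e+02, -2.62550275e+02,  2.19844906e-01]), np.float64(0.06897445181020345))
tumbler_a [240. 114.  30.  26.] [636. 200. 140.]
tumbler_b [393. 227.  26.  27.] [ 344. -229.   90.]
cup_a [223. 178.  25.  18.] [467. 245.  95.]
cup_b [223. 178.  25.  18.] [467. 245.  95.]
salt [224. 178.  25.  19.] [468. 247.  75.]
block [536. 261.  50.]
1.6
```

View pics/ov.png

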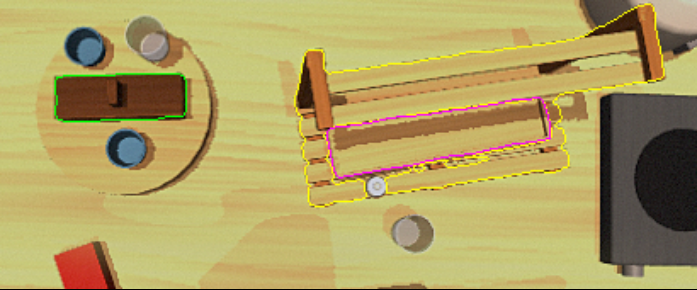

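The overlay traces follow the box (120,97 in the crop) and the tray (440,137) well. I get the box at (555,260) with yaw 0.05, and the tray at (520,-262) with yaw 0.21. The moves only turn about tool z, so I'll go to azimuth 0.21 up high and check whether pushing past the reach limit makes the tool lean.

>>> arm_command([
  [0.6,0,0,-60,0],
  [0.6,40,-40,-120,0],
  [0.6,80,-85,-170,0],
  [0.6,120,-127,-226,0],
  [0.6,160,-170,-226,0],
  [0.6,200,-212,-226,0],
  [0.6,240,-254,-226,0],
  [0.6,280,-297,-226,0],
  [0.6,320,-339,-226,0],
  [0.6,360,-381,-226,0],
  [0.6,400,-424,-226,0],
  [0.6,440,-466,-226,0],
  [0.6,480,-508,-226,0],
  [0.6,511,-541,-226,0],
  [0.6,511,-541,-226,0],
])

```text
clock: 3.48
eef_pos: [500.9, 108.0, 449.0]
eef_rot: [-3.141, 0.002, 0.229]
wrist_force: [-0.7, -0.6, 0.0]
finger_gap: 56.5
finger_force: 0.0
```

```bash
python3 -c "
from h import *
s=monitor.read_state();print(s['joints'].round(3),s['eef_pos'].round(1),s['eef_rot'].round(3),s['wrist_force'],s['moment'])"
```

```text
[0.141 0.157 1.187 0.    1.799 1.482] [500.9 108.  449. ] [-3.141e+00  2.000e-03  2.290e-01] [-0.66261937 -0.62922043  0.03459754] [-0.03495875  0.00449121 -0.01125139]
```

>>> arm_command([
  [0.6,60,-8,0,0],
  [0.6,120,-16,0,0],
  [0.6,180,-24,0,0],
  [0.6,240,-30,0,0],
  [0.6,300,-30,0,0],
  [0.6,360,-30,0,0],
  [0.6,420,-30,0,0],
  [0.6,420,-30,0,0],
  [0.6,420,-30,0,0],
])

```text
clock: 4.6
eef_pos: [746.0, 189.4, 379.4]
eef_rot: [-3.141, -0.041, 0.226]
wrist_force: [-0.4, -0.3, -0.6]
finger_gap: 56.4
finger_force: 0.0
```

```bash
python3 -c "
from h import *
s=monitor.read_state();print(s['joints'].round(3),s['eef_pos'].round(1),s['eef_rot'].round(3),s['wrist_force'],s['moment'],R.from_euler('xyz',s['eef_rot']).as_matrix().round(3))"
```

```text
[0.2   0.908 0.235 0.002 1.958 1.546] [746.  189.4 379.4] [-3.141 -0.041  0.226] [-0.41226463 -0.31447252 -0.61201971] [ 0.07166771  0.00893772 -0.08962565] [[ 0.974  0.224  0.04 ]
 [ 0.224 -0.975  0.01 ]
 [ 0.041 -0.001 -0.999]]
```

>>> arm_command([
  [0.6,60,0,-20,0],
  [0.6,120,0,-40,0],
  [0.6,180,0,-60,0],
  [0.6,240,0,-80,0],
  [0.6,300,0,-100,0],
  [0.6,360,0,-120,0],
  [0.6,420,0,-140,0],
  [0.6,480,0,-160,0],
])

```text
clock: 5.6
eef_pos: [769.3, 190.2, 354.5]
eef_rot: [-3.14, -0.079, 0.226]
wrist_force: [0.3, 0.4, -0.2]
finger_gap: 56.2
finger_force: 0.0
```

```bash
python3 -c "
from h import *
s=monitor.read_state();print(s['joints'].round(3),s['eef_pos'].round(1),s['eef_rot'].round(3))"
```

```text
[0.195 0.941 0.236 0.004 1.886 1.541] [769.3 190.2 354.5] [-3.14  -0.079  0.226]
```

>>> arm_command([
  [0.6,1500,0,-300,0],
  [0.6,1500,0,-300,0],
  [0.6,1500,0,-300,0],
  [0.6,1500,0,-300,0],
  [0.6,1500,0,-300,0],
  [0.6,1500,0,-300,0],
])

```text
clock: 6.35
eef_pos: [799.9, 193.2, 312.3]
eef_rot: [-3.14, -0.121, 0.226]
wrist_force: [0.1, -0.7, 0.5]
finger_gap: 56.5
finger_force: 0.0
```

>>> arm_command([
  [0.6,-60,0,0,0],
  [0.6,-120,0,0,0],
  [0.6,-180,0,0,0],
  [0.6,-180,0,0,0],
])

```text
clock: 6.85
eef_pos: [647.9, 158.2, 294.9]
eef_rot: [-3.14, -0.122, 0.226]
wrist_force: [1.4, 0.3, 0.9]
finger_gap: 56.4
finger_force: 0.0
```

```bash
python3 -c "
from h import *
s=monitor.read_state();print(s['joints'].round(3),s['eef_pos'].round(1),s['eef_rot'].round(3))"
```

```text
[0.182 0.463 1.142 0.007 1.415 1.526] [647.9 158.2 294.9] [-3.14  -0.122  0.226]
```

>>> arm_command([
  [0.6,1500,0,-300,0],
  [0.6,1500,0,-300,0],
  [0.6,1500,0,-300,0],
  [0.6,1500,0,-300,0],
])

```text
clock: 7.35
eef_pos: [793.5, 190.8, 340.6]
eef_rot: [-3.139, -0.143, 0.226]
wrist_force: [74.7, 17.6, 92.5]
finger_gap: 56.7
finger_force: 0.0
```

>>> arm_command([
  [0.6,1500,0,-300,0],
])

```text
clock: 7.48
eef_pos: [804.1, 192.7, 329.3]
eef_rot: [-3.138, -0.166, 0.225]
wrist_force: [1.1, 0.8, -0.1]
finger_gap: 56.2
finger_force: 0.0
```

>>> arm_command([
  [0.6,1500,0,-300,0],
  [0.6,1500,0,-300,0],
])

```text
clock: 7.72
eef_pos: [816.2, 194.6, 337.3]
eef_rot: [-3.139, -0.223, 0.225]
wrist_force: [0.3, -1.1, 0.2]
finger_gap: 56.0
finger_force: 0.0
```

>>> arm_command([
  [0.6,1500,0,-300,0],
  [0.6,1500,0,-300,0],
])

```text
clock: 7.98
eef_pos: [826.3, 196.0, 340.6]
eef_rot: [-3.138, -0.266, 0.225]
wrist_force: [-0.3, 0.1, -0.7]
finger_gap: 56.8
finger_force: 0.0
```

>>> arm_command([
  [0.6,1500,0,-300,0],
  [0.6,1500,0,-300,0],
])

```text
clock: 8.22
eef_pos: [834.6, 197.1, 348.0]
eef_rot: [-3.138, -0.309, 0.225]
wrist_force: [0.8, -0.6, -0.5]
finger_gap: 56.3
finger_force: 0.0
```

>>> arm_command([
  [0.6,1500,0,-200,0],
  [0.6,1500,0,-200,0],
])

```text
clock: 8.48
eef_pos: [844.2, 198.7, 352.3]
eef_rot: [-3.138, -0.351, 0.225]
wrist_force: [0.4, 0.4, -0.0]
finger_gap: 56.7
finger_force: 0.0
```

>>> arm_command([
  [0.6,1500,0,-200,0],
  [0.6,1500,0,-200,0],
])

```text
clock: 8.72
eef_pos: [851.7, 199.8, 361.2]
eef_rot: [-3.137, -0.394, 0.225]
wrist_force: [0.0, 0.3, -0.0]
finger_gap: 56.5
finger_force: 0.0
```

>>> arm_command([
  [0.6,1500,0,-200,0],
  [0.6,1500,0,-200,0],
])

```text
clock: 8.98
eef_pos: [857.4, 200.6, 374.0]
eef_rot: [-3.137, -0.437, 0.225]
wrist_force: [-0.1, 0.1, 0.2]
finger_gap: 56.8
finger_force: 0.0
```

>>> arm_command([
  [0.6,1500,0,-200,0],
  [0.6,1500,0,-200,0],
])

```text
clock: 9.22
eef_pos: [861.4, 201.1, 389.9]
eef_rot: [-3.137, -0.479, 0.224]
wrist_force: [0.6, -0.0, 0.7]
finger_gap: 56.6
finger_force: 0.0
```

```bash
python3 -c "
from h import *
s=monitor.read_state();print(s['joints'].round(3),s['eef_pos'].round(1),s['eef_rot'].round(3),s['wrist_force'].round(2),s['moment'].round(3))"
```

```text
[0.181 0.931 0.235 0.025 1.497 1.53 ] [861.4 201.1 389.9] [-3.137 -0.479  0.224] [ 0.59 -0.03  0.68] [-0.098  0.185  0.016]
```

```bash
cat >> h.py <<'E'
def go(*targets):
    s=monitor.read_state();M=R.from_euler('xyz',s['eef_rot']).as_matrix()
    for t in targets: print(t,'->',(M.T@(np.array(t)-s['eef_pos'])).round(1))
    print('R',M.round(4).tolist(),s['eef_pos'].round(1),s['joints'].round(2))
E
python3 -c "
from h import *
go([800,215,380],[555,260,240],[555,260,131])"
```

```text
[800, 215, 380] -> [-55.  -27.3 -17.3]
[555, 260, 240] -> [-322.6 -125.6    1.9]
[555, 260, 131] -> [-372.9 -125.2   98.6]
R [[0.8651, 0.2246, 0.4485], [0.1973, -0.9745, 0.1072], [0.4612, -0.0043, -0.8873]] [861.4 201.1 389.9] [0.18 0.93 0.24 0.02 1.5  1.53]
```

>>> arm_command([
  [0.6,-20,-8,0,0],
  [0.6,-60,-23,0,1],
  [0.6,-110,-43,0,2],
  [0.6,-160,-62,0,3],
  [0.6,-210,-82,0,4],
  [0.6,-260,-101,0,5],
  [0.6,-300,-117,0,5],
  [0.6,-323,-126,2,5],
  [0.6,-323,-126,2,5],
  [0.6,-323,-126,2,5],
])

```text
clock: 10.48
eef_pos: [555.2, 260.2, 240.3]
eef_rot: [-3.091, -0.477, 0.126]
wrist_force: [0.5, -0.2, 0.0]
finger_gap: 56.4
finger_force: 0.0
```

```bash
python3 - <<'E'
from h import *
s=monitor.read_state();print(s['wrist_force'].round(2),s['moment'].round(3),s['eef_rot'].round(3))
go([555,260,131])
c=imaging.camera("side");t=imaging.camera("top")
print([proj(c,p).round().tolist() for p in([555,260,126],s['eef_pos'])])
cv2.imwrite("pics/a1.png",np.hstack([c["img"][150:400,110:390],t["img"][60:310,150:400]])[:,:,::-1])
E
```

```text
[ 0.55 -0.22  0.05] [-0.01   0.201  0.03 ] [-3.091 -0.477  0.126]
[555, 260, 131] -> [-50.4   5.1  96.9]
R [[0.8815, 0.1482, 0.4484], [0.1115, -0.988, 0.1073], [0.4589, -0.0446, -0.8874]] [555.2 260.2 240.3] [ 0.41  0.2   1.68 -0.11  0.8   1.9 ]
[[[222.0, 297.0]], [[211.0, 270.0]]]
```

View pics/a1.png

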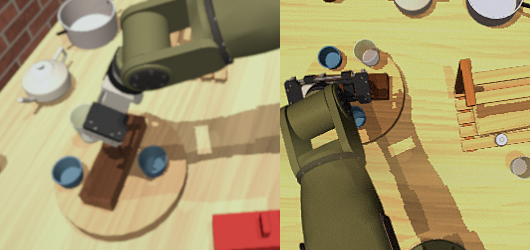

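The side crop shows the leaning gripper above the box near (105,125); both cups and the tumbler are clear. I'll descend and pinch.

>>> arm_command([
  [0.6,-12,1,23,0],
  [0.6,-25,2,48,0],
  [0.6,-38,4,73,0],
  [0.6,-46,5,89,0],
  [0.6,-50,5,97,0],
  [0.6,-50,5,97,0],
  [0.6,-50,5,97,0],
])

```text
clock: 11.45
eef_pos: [554.8, 260.2, 131.0]
eef_rot: [-3.091, -0.477, 0.126]
wrist_force: [1.0, -0.5, -0.1]
finger_gap: 56.5
finger_force: 0.0
```

>>> arm_command([
  [0.35,0,0,0,0],
  [0.25,0,0,0,0],
  [0.15,0,0,0,0],
  [0.05,0,0,0,0],
  [0,0,0,0,0],
  [0,0,0,0,0],
  [0,0,0,0,0],
  [0,0,0,0,0],
], force=30)

```text
clock: 12.45
eef_pos: [554.4, 260.1, 130.2]
eef_rot: [-3.092, -0.476, 0.126]
wrist_force: [-3.0, -1.9, 4.6]
finger_gap: 16.7
finger_force: 29.7
```

```bash
python3 - <<'E'
from h import *
s=monitor.read_state();print(s['wrist_force'].round(2),s['moment'].round(3),s['eef_rot'].round(3),s['finger_gap'],s['finger_force'])
E
```

```text
[-2.96 -1.87  4.63] [-0.711  0.226 -0.267] [-3.092 -0.476  0.126] 16.71109710561964 29.68029258423485
```

>>> arm_command([
  [0,2,0,-4,0],
  [0,6,-1,-12,0],
  [0,14,-1,-27,0],
  [0,25,-2,-49,0],
  [0,40,-4,-78,0],
  [0,55,-5,-107,0],
  [0,65,-6,-125,-2],
  [0,69,-7,-133,-5],
  [0,69,-7,-133,-5],
  [0,69,-7,-133,-5],
  [0,69,-7,-133,-5],
  [0,69,-7,-133,-5],
], force=50)

```text
clock: 13.95
eef_pos: [554.6, 260.4, 279.7]
eef_rot: [-3.137, -0.477, 0.224]
wrist_force: [0.0, -0.6, -4.1]
finger_gap: 15.7
finger_force: 50.0
```

```bash
python3 - <<'E'
from h import *
for i in range(3):
    c=imaging.camera(("side","top","side")[i])
    s=monitor.read_state();print(s['wrist_force'].round(2),s['moment'].round(3),s['eef_rot'].round(3),s['finger_gap'],s['finger_force'],s['eef_pos'].round(1))
    if i<2: cv2.imwrite(f"pics/b{i}.png",c["img"][:,:,::-1])
a,b=cv2.imread("pics/b0.png"),cv2.imread("pics/b1.png")
cv2.imwrite("pics/b.png",np.hstack([a[130:400,110:390],b[60:330,150:400]]))
E
```

```text
[ 0.64  0.3  -4.37] [0.072 0.596 0.063] [-3.137 -0.477  0.224] 15.692299996747067 49.99343991279602 [554.7 260.5 279.8]
[ 0.31  0.15 -4.92] [ 0.046  0.595 -0.043] [-3.137 -0.477  0.224] 15.776384050636215 49.99327898025513 [554.7 260.5 279.9]
[-0.09  0.11 -3.25] [0.1   0.552 0.005] [-3.137 -0.478  0.224] 15.63697564345994 49.993311166763306 [554.7 260.5 280. ]
```

View pics/b.png

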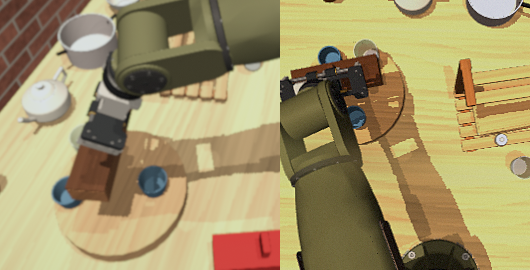

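The box hangs from the rib, roughly level and clear of the cups. Now I average the moment.

```bash
cat >> h.py <<'E'
def feel(n=24):
    L=[]
    for i in range(n):
        imaging.camera("top");s=monitor.read_state();L.append(np.r_[s['wrist_force'],s['moment']])
    L=np.array(L);m=L.mean(0);se=L.std(0)/np.sqrt(n);psi=s['eef_rot'][2]
    Ml=m[3]*np.cos(psi)+m[4]*np.sin(psi)
    print('mean',m.round(3),'se',se.round(3),'Ml',Ml,'d_mm',Ml/m[2]*1000)
    return m
E
python3 - <<'E'
from h import *
feel()
c=imaging.camera("top");c2=imaging.camera("side")
from fit import *
s=monitor.read_state();print(s['clock'])
for f in trace(c2,"box")[:2]: print(f["p"],np.round(f["rect"]))
p=s['eef_pos']
go(p+[0,0,80],[400,0,380],[420,-190,330])
E
```

```text
mean [-6.100e-02  9.000e-03 -3.963e+00  9.300e-02  5.600e-01 -2.000e-03] se [0.102 0.097 0.075 0.006 0.006 0.005] Ml 0.21543276125005717 d_mm -54.361606482348336
15.4
0.96 [207. 287.  66.  90.]
0.68 [374. 377. 105.  41.]
[554.72051018 260.48645891 360.10512556] -> [ 36.8  -0.4 -71. ]
[400, 0, 380] -> [-139.5  218.7 -185.8]
[420, -190, 330] -> [-182.7  408.5 -152.7]
R [[0.8658, 0.2245, 0.4472], [0.1975, -0.9745, 0.1069], [0.4598, -0.0042, -0.888]] [554.7 260.5 280.1] [ 0.41  0.17  1.62 -0.11  0.89  1.81]
```

```bash
python3 - <<'E'
from fit import *
c=imaging.camera("side");m=max((f for f in trace(c,"box") if f["rect"][0]<300),key=lambda f:f["p"])["region"]
t=imaging.camera("top");mt=max((f for f in trace(t,"box") if f["rect"][1]<200),key=lambda f:f["p"])["region"]
p=monitor.read_state()['eef_pos'];P=BOX[0]
def hull(c,q):
    W=(P-[0,0,80])@R.from_euler('ZYX',[q[0],q[1],q[2]]).as_matrix().T+p+[q[3],q[4],q[5]]
    h=np.zeros((400,640),np.uint8);cv2.fillConvexPoly(h,cv2.convexHull((proj(c,W)*16).round().astype(np.int32)),1,8,4);return h.astype(bool)
def f(q):
    r=0
    for k,mm in((c,m),(t,mt)):
        h=hull(k,q);r+=1-(h&mm).sum()/(h|mm).sum()
    return r
for y0 in(.2,.15):
    q0=np.array([y0,0,0,0,0,0.]);st=np.array([.08,.08,.08,4,4,4])
    r=minimize(f,q0,method='Nelder-Mead',options=dict(initial_simplex=np.vstack([q0-st/3]+[q0-st/3+np.diag(st)[i] for i in range(6)]),maxiter=600,xatol=.01,fatol=1e-4))
    print(r.x.round(3),r.fun,f([.22,0,0,0,0,0]))
print(onz(t,(371,200),75).round(),onz(t,(393,227),90).round())
go([400,0,300],[362,-243,290])
im=c["img"].copy();cs,_=cv2.findContours(m.astype(np.uint8),0,2);
E
```

```text
[  0.245  -0.148   0.415   6.205 -22.637 -34.066] 1.0298514115024267 1.1318794500434546
[  0.248  -0.208   0.201  -2.895 -13.547 -11.229] 1.0671283390008466 1.1318794500434546
[ 418. -167.   75.] [ 344. -228.   90.]
[400, 0, 300] -> [-176.3  219.  -114.7]
[362, -243, 290] -> [-261.8  447.3 -148.8]
R [[0.8658, 0.2246, 0.4472], [0.1975, -0.9744, 0.107], [0.4598, -0.0043, -0.888]] [554.7 260.5 280.1] [ 0.41  0.17  1.62 -0.11  0.89  1.81]
```

>>> arm_command([
  [0,-12,14,-8,0],
  [0,-35,43,-23,0],
  [0,-70,87,-46,0],
  [0,-105,130,-69,0],
  [0,-140,174,-92,0],
  [0,-176,219,-115,0],
  [0,-193,264,-122,0],
  [0,-210,310,-129,0],
  [0,-227,355,-135,0],
  [0,-244,400,-142,0],
  [0,-256,432,-147,0],
  [0,-262,447,-149,0],
  [0,-262,447,-149,0],
  [0,-262,447,-149,0],
])

```text
clock: 17.4
eef_pos: [361.9, -241.9, 290.2]
eef_rot: [-3.137, -0.478, 0.225]
wrist_force: [0.6, 0.2, -4.2]
finger_gap: 15.3
finger_force: 50.0
```

```bash
python3 - <<'E'
from fit import *
m=feel(12)
c=imaging.camera("side");p=monitor.read_state()['eef_pos'];print(p.round(1))
im=c["img"].copy()
for off,col in((0,(0,255,0)),):
    W=(BOX[0]-[0,0,80])@R.from_euler('z',.224).as_matrix().T+p
    q=proj(c,W).round().astype(int)
    for i in range(8):
        for j in range(i):
            if bin(i^j).count('1')==1: cv2.line(im,tuple(q[i].tolist()),tuple(q[j].tolist()),col,1)
cv2.imwrite("pics/d.png",cv2.resize(im[:300,220:520],None,fx=2,fy=2)[:,:,::-1])
go([362.5,-242.6,205],[509,-210.6,205],[509,-210.6,178])
E
```

```text
mean [-0.016 -0.135 -3.9    0.107  0.558  0.013] se [0.159 0.125 0.128 0.01  0.01  0.006] Ml 0.22804678112881943 d_mm -58.466770778106294
[ 361.6 -242.8  290. ]
[362.5, -242.6, 205] -> [-38.3   0.4  75.9]
[509, -210.6, 205] -> [ 94.9   2.1 144.9]
[509, -210.6, 178] -> [ 82.5   2.2 168.8]
R [[0.8658, 0.2245, 0.4472], [0.1975, -0.9745, 0.1069], [0.4598, -0.0043, -0.888]] [ 361.6 -242.8  290. ] [-0.92 -0.16  1.92  0.47  1.21  0.29]
```

View pics/d.png

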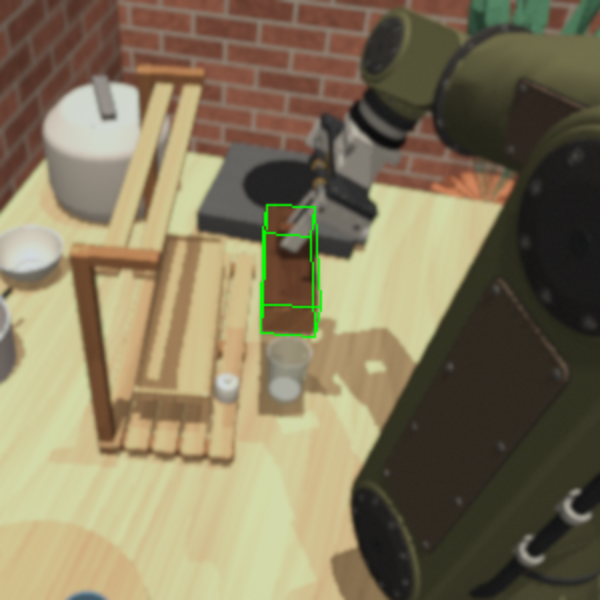

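The projected green outline, at (290,270), coincides with the box, so it hangs level and turned to match the tray. Its weight lies about 55 mm toward −y. I'll lower the box in front of the rack and slide it in under the slats.

>>> arm_command([
  [0,-8,0,15,0],
  [0,-23,0,46,0],
  [0,-34,0,68,0],
  [0,-38,0,76,0],
  [0,-25,0,83,0],
  [0,-8,0,92,0],
  [0,9,0,101,0],
  [0,26,0,110,0],
  [0,43,0,118,0],
  [0,60,0,127,0],
  [0,77,0,136,0],
  [0,88,0,142,0],
  [0,95,0,145,0],
  [0,95,0,145,0],
  [0,95,0,145,0],
])

```text
clock: 19.92
eef_pos: [508.4, -208.7, 205.0]
eef_rot: [-3.137, -0.478, 0.224]
wrist_force: [0.3, 0.3, -4.1]
finger_gap: 15.5
finger_force: 50.0
```

```bash
python3 - <<'E'
from fit import *
c=imaging.camera("side");t=imaging.camera("top");s=monitor.read_state();p=s['eef_pos'];print(p.round(1),s['wrist_force'].round(1),s['clock'])
def draw(im,c,parts,x,col):
  for P in parts:
    W=P@R.from_euler('z',x[3]).as_matrix().T+x[:3]
    q=proj(c,W).round().astype(int)
    for i in range(8):
        for j in range(i):
            if bin(i^j).count('1')==1: cv2.line(im,tuple(q[i].tolist()),tuple(q[j].tolist()),col,1)
o=[]
for k,cr in((c,(slice(50,250),slice(230,430))),(t,(slice(80,280),slice(310,510)))):
    im=k["img"].copy();draw(im,k,BOX[:1],[*(p-[0,0,80.5]),.224],(0,255,0));draw(im,k,TRAY[:1],[520.3,-262.4,30,.215],(255,0,255))
    o.append(cv2.resize(im[cr],None,fx=2,fy=2,interpolation=cv2.INTER_CUBIC))
cv2.imwrite("pics/e.png",np.hstack(o)[:,:,::-1])
go([508.6,-208.7,178.5])
E
```

```text
[ 508.4 -208.7  205.1] [-0.4 -0.3 -3.8] 20.025
[508.6, -208.7, 178.5] -> [-12.1   0.1  23.7]
R [[0.8658, 0.2241, 0.4473], [0.1971, -0.9746, 0.1067], [0.4599, -0.0042, -0.888]] [ 508.4 -208.7  205.1] [-0.62  0.15  1.82  0.46  0.89  0.49]
```

View pics/e.png

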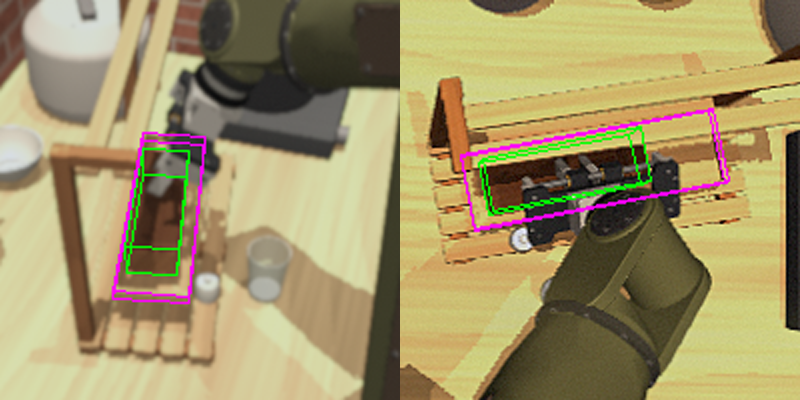

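>>> arm_command([
  [0,-3,0,6,0],
  [0,-7,0,13,0],
  [0,-10,0,20,0],
  [0,-12,0,24,0],
  [0,-12,0,24,0],
  [0,-12,0,24,0],
])

```text
clock: 20.78
eef_pos: [509.2, -208.4, 178.4]
eef_rot: [-3.137, -0.478, 0.224]
wrist_force: [0.6, 0.2, -4.5]
finger_gap: 15.4
finger_force: 50.0
```

>>> arm_command([
  [0,-0.5,0,0.9,0],
  [0,-0.5,0,0.9,0],
])

```text
clock: 21.02
eef_pos: [509.0, -208.3, 177.2]
eef_rot: [-3.137, -0.478, 0.224]
wrist_force: [0.3, 0.4, -4.0]
finger_gap: 15.5
finger_force: 50.0
```

>>> arm_command([
  [0,-0.5,0,0.9,0],
  [0,-0.5,0,0.9,0],
])

```text
clock: 21.28
eef_pos: [509.2, -208.4, 176.4]
eef_rot: [-3.137, -0.478, 0.225]
wrist_force: [-0.8, 0.6, -0.9]
finger_gap: 15.9
finger_force: 50.0
```

>>> arm_command([
  [0,-0.2,0,0.5,0],
  [0,-0.2,0,0.5,0],
])

```text
clock: 21.52
eef_pos: [509.3, -208.3, 176.2]
eef_rot: [-3.138, -0.479, 0.225]
wrist_force: [-2.1, 2.1, 4.6]
finger_gap: 15.7
finger_force: 50.0
```

```bash
python3 -c "
from h import *
for i in range(6):
  imaging.camera('side');s=monitor.read_state();print(s['eef_pos'].round(1),s['wrist_force'].round(1),s['moment'].round(2))"
```

```text
[ 509.3 -208.3  176.2] [-2.5  2.3  5. ] [0.34 0.58 0.14]
[ 509.3 -208.3  176.3] [-2.4  2.5  5. ] [0.28 0.53 0.14]
[ 509.3 -208.3  176.3] [-2.   3.6  5.3] [0.33 0.57 0.18]
[ 509.3 -208.3  176.2] [-1.7  2.   4.1] [0.28 0.61 0.17]
[ 509.3 -208.3  176.3] [-2.5  2.   4.8] [0.34 0.64 0.12]
[ 509.3 -208.4  176.2] [-3.2  2.3  5.1] [0.29 0.59 0.2 ]
```

>>> arm_command([
  [0,0.2,0,-0.4,0],
  [0,0.2,0,-0.4,0],
], force=8)

```text
clock: 22.08
eef_pos: [509.2, -208.4, 176.2]
eef_rot: [-3.137, -0.478, 0.224]
wrist_force: [1.5, 0.6, 0.9]
finger_gap: 15.8
finger_force: 8.0
```

>>> arm_command([
  [0.19,0,0,0,0],
  [0.2,0,0,0,0],
  [0.21,0,0,0,0],
  [0.22,0,0,0,0],
  [0.22,0,0,0,0],
  [0.22,0,0,0,0],
], force=5)

```text
clock: 22.82
eef_pos: [509.1, -208.3, 176.0]
eef_rot: [-3.137, -0.478, 0.224]
wrist_force: [0.6, 0.1, -0.4]
finger_gap: 20.7
finger_force: 0.0
```

```bash
python3 - <<'E'
from fit import *
c=imaging.camera("side");t=imaging.camera("top");s=monitor.read_state();p=s['eef_pos'];print(p.round(1),s['wrist_force'].round(1),s['moment'].round(2),s['finger_gap'],s['clock'])
import numpy as np
def draw(im,c,parts,x,col):
  for P in parts:
    W=P@R.from_euler('z',x[3]).as_matrix().T+x[:3]
    q=proj(c,W).round().astype(int)
    for i in range(8):
        for j in range(i):
            if bin(i^j).count('1')==1: cv2.line(im,tuple(q[i].tolist()),tuple(q[j].tolist()),col,1)
o=[]
for k,cr in((c,(slice(80,230),slice(250,400))),(t,(slice(80,230),slice(320,470)))):
    im=k["img"].copy()
    if k is c: draw(im,k,TRAY[:1],[520.3,-262.4,30,.215],(255,0,255))
    o.append(cv2.resize(im[cr],None,fx=2.6,fy=2.6,interpolation=cv2.INTER_CUBIC))
cv2.imwrite("pics/f.png",np.hstack(o)[:,:,::-1])
E
```

```text
[ 509.  -208.3  176. ] [-0.6  0.1 -0.4] [-0.08  0.17 -0.05] 20.964552208457917 22.925
```

View pics/f.png

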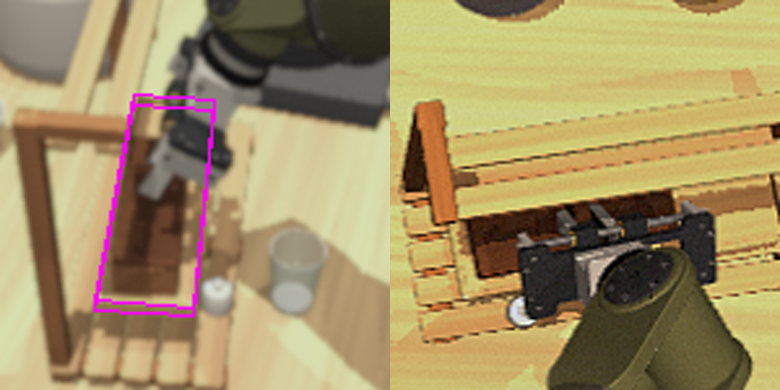

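The fingers are free of the rib (force near 0). The tray still matches its magenta outline at (155,205), so it stands level. I'll open wider and withdraw along the tool axis.

>>> arm_command([
  [0.3,0,0,0,0],
  [0.45,0,0,0,0],
  [0.5,0,0,0,0],
  [0.5,0,0,-6,0],
  [0.5,0,0,-18,0],
  [0.5,0,0,-34,0],
  [0.5,0,0,-54,0],
  [0.5,-20,0,-75,0],
  [0.5,-50,0,-100,0],
  [0.5,-85,0,-125,0],
  [0.5,-110,0,-145,0],
  [0.5,-120,0,-150,0],
  [0.5,-120,0,-150,0],
])

```text
clock: 24.55
eef_pos: [338.0, -248.3, 254.4]
eef_rot: [-3.138, -0.478, 0.223]
wrist_force: [0.4, -0.1, -0.5]
finger_gap: 46.9
finger_force: 0.0
```

```bash
python3 - <<'E'
from fit import *
c=imaging.camera("side");t=imaging.camera("top");s=monitor.read_state();print(s['eef_pos'].round(1),s['wrist_force'].round(1),s['clock'])
none=np.zeros((400,640),bool)
RP=[520,-273,.179]
for k,uv in((c,(300,160)),(t,(395,165))):
    ig=cv2.dilate(sil(k,RACK[1:],RP[0],RP[1],0,RP[2]).astype(np.uint8),np.ones((3,3))).astype(bool)
    L=[f for f in trace(k,"box") if np.hypot(f["rect"][0]-uv[0],f["rect"][1]-uv[1])<50]
    if L: print("box",L[0]["p"],L[0]["rect"],fit([(k,L[0]["region"],ig)],BOX,96,[509,-208,.22]))
    L=trace(k,"tray")
    if L: print("tray",L[0]["p"],np.round(L[0]["rect"]))
im=[cv2.resize(k["img"][cr],None,fx=2.6,fy=2.6,interpolation=cv2.INTER_CUBIC) for k,cr in((c,(slice(80,230),slice(250,400))),(t,(slice(90,240),slice(320,470))))]
cv2.imwrite("pics/g.png",np.hstack(im)[:,:,::-1])
E
```

```text
[ 338.6 -247.9  254. ] [ 0.5  0.2 -0.1] 24.65
box 0.92 [307.6, 161.9, 32.0, 60.1] (array([ 5.10442360e+02, -2.08748310e+02,  2.47516763e-01]), np.float64(0.04107031736154321))
tray 0.84 [309. 161.  44.  84.]
box 0.65 [391.2, 169.6, 84.0, 32.1] (array([ 5.09050246e+02, -2.07463910e+02,  2.11370349e-01]), np.float64(0.02003642987249543))
tray 0.67 [410. 170. 130.  54.]
```

View pics/g.png

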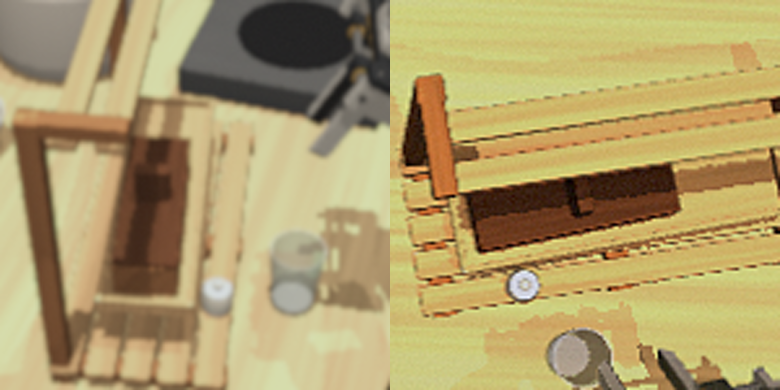

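The box lies flat inside the rim near (150,205) in the side crop. The tray's outline is unchanged, and the salt pot and tumbler stand where they did.

```bash
python3 -c "
from cell import job
print(job.sign_off())"
```

```text
the job is handed in; nothing more can be done
None
```

The box lies flat and lengthwise on the tray, about 55 mm off-centre so its weight is over the foot; the tray stands level in its place, no bystander was seen to move, and the job is handed in at about 25 s (no verdict was returned).

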